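# Build up a roller pack on the empty rack post

### The arm

A 7-joint arm with a two-finger parallel gripper is mounted at the origin on a cart in front of the work surface, level with it; the furniture and walls round the work are solid. World frame = base frame: x ahead of the robot, y to its left, z up, the work surface at z = 0. Lengths are in m, angles in rad, forces in N, time in s.
With the tool pointing down it reaches from about 0.4 to 0.85 m from the base axis. Payload 4.5 kg.
Tool frame: the origin (TCP) lies at the very end of the fingers, on their centre line; the grasp point (between the pads) lies 19 mm behind it (r.grip_depth is the z of the grasp point in the tool frame, in m); z points along the fingers, y is the line along which they close (so a half turn about z gives the same grasp; the last joint's range is limited). The gripper opens to 88 mm and grips with 3 to 60 N. Pads are 18 mm wide; open, the fingers measure 123 mm over their backs; the gripper's body (75 mm by 187 mm) begins 45 mm behind the grasp point.
Start: joints at [0.034, 0.689, -0.195, 1.565, 0.157, 0.902, -0.215], TCP at [0.625, 0, 0.239] pointing down, gripper open.
Joint ranges: [-3.01, 3.01], [-0.46, 2.08], [-1.47, 1.51], [0.13, 2.56], [-1, 4.14], [0.04, 2.09], [-2.66, 2.66]. Speed limits (rad/s): [2.57, 2.57, 3.14, 3.14, 3.14, 3.14, 3.14].

### API

Orientations are given as a unit quaternion [x, y, z, w].
In Python, from plant import r, imaging, probe_bus gives the robot as it stands (r), with the cameras (imaging) and the readings (probe_bus).
- The arm moves only by the tool run_rows, called as name(argument=value, ...), one argument or row to a line, values as JSON. Schema: {"type":"object","properties":{"steps":{"type":"array","items":{"type":"array","items":{"type":"array","items":{"type":"number"},"minItems":7,"maxItems":7},"minItems":1,"maxItems":10},"minItems":1,"maxItems":1},"squeeze":{"type":"number"},"only":{"type":"string"},"quiet":{"type":"boolean"},"lines":{"type":"string"}},"required":["steps"],"additionalProperties":false}. steps is a list that holds a single list of rows (three levels of brackets), with 1 to 10 rows, each of 7 numbers: the opening from 0.0 (shut) to 1.0 (fully open), then dx, dy, dz in shares of 0.75 m (1.0 is 0.75 m), then a rotation vector rx, ry, rz in parts of the range, where 1.0 means 2 pi rad; each row is the pose to reach, as a shift and turn from the pose commanded when the call began, along the tool's axes at that moment; what a row does not reach only later rows make up. A row lasts 1/10 s, in which the tool goes at most 0.05 m and 0.15 rad, less where a joint would pass 70% of its speed; a pose out of reach is approached as far as the arm can. The fingers move at their own pace and stop on an object; squeeze is the grip in N (left out, the last holds). Time passes only in rows, so rows that do not move let the fingers close. The tool returns the time, the measured TCP pose, the force, the opening and the grip force at its end. only (a regular expression) keeps the lines of the reply that match it, lines (a string "A,B") keeps lines A to B, and quiet returns only ok. Input that does not fit is refused with a message, and nothing moves.
- probe_bus.get_state(): the state, without advancing time (a new reading comes with each control period).
- imaging.snapshot(name): name is "scene" or "side" or "wrist"; returns the picture (384x512x3 uint8, red, green, blue); there is no depth.
- imaging.camera_params(name): a dict with "fx", "fy", "cx", "cy" (pixels), "rvec" (rotation vector, rad) and "tvec" (3), from world to camera coordinates, as OpenCV has them. Camera axes: x right, y down, z forward; pixel columns grow to the right and rows downward; lengths in m; the calibration is good to about 2 mm. A picture is of the moment at which its call begins: read the wrist's pose just before it. camera_params takes no time and is no camera call; for the wrist camera it gives the pose at the moment of the call.
- r.finish_job(): hands the job in; it is judged then, once.
The state is a dict: "clock": time; "q": joint angles; "qd": joint speeds; "joint_torque": joint torques, N m; "tool_pos": TCP position; "eef_rot": TCP orientation; "contact_force": force on the tool from outside, world axes, zero at the start; "moment": the same for the moment, N m; "opening": opening from 0.0 (shut) to 1.0 (fully open); "finger_force": force on a finger pad.
Only numpy, scipy, OpenCV 4.12 (cv2) and the standard library are available. Lean on these libraries where they do the work, as an engineer would, in place of code of your own. Each camera call takes 0.05 s, during which the arm holds its last target. There are 200 camera calls.

### The job

Build one more roller pack on the empty post of the rack, like the finished packs standing beside it: thread on the loose sprocket first with its hub up, then the green roller, then the brass spacer, and last the red collar, each lowered gently right down onto the part below rather than dropped. Leave the finished packs and the loose grey spacer where they are, and let go of everything at the end.

Things in the scene. Friction and masses are not known exactly. Their poses are not given: they have to be found in the camera images.
- post_empty: the empty one of 3 alike posts in a row 70 mm apart along its y (packs to one or both sides; free room along its x): fixed dark blue block, 80 (x) by 66 (y) by 12 mm high, on a grey plate 8 mm thick; on top a bright pin 12 mm thick, 62 mm high, the last 7 mm tapering to 5 mm. Origin: centre of the block's underside, 8 mm above the table: block top at z +12, pin tip at z +74 mm
- pack_b: finished roller pack already threaded on one neighbouring post of the rack (sprocket at the bottom, green roller, brass spacer, red collar on top, joined as one piece): 62 mm high, 59 mm across, loose on its post; it stays where it is. Origin: centre of its underside, z up
- pack_c: finished roller pack already threaded on the other neighbouring post of the rack (sprocket at the bottom, green roller, brass spacer, red collar on top, joined as one piece): 62 mm high, 59 mm across, loose on its post; it stays where it is. Origin: centre of its underside, z up
- sprocket: dark steel chain sprocket lying flat on the table: toothed disc 59 mm across and 6 mm thick, with a round hub 36 mm across on top of it, 18 mm high in all; through bore 18 mm. Origin: centre of its underside, z up (hub up)
- roller: dark green plastic roller, a plain thick ring 52 mm across, 18 mm high, through bore 18 mm, lying flat. Origin: centre of its underside, z up
- brass_spacer: yellow brass spacer ring 34 mm across, 14 mm high, through bore 18 mm, lying flat. Origin: centre of its underside, z up
- red_collar: bright red collar ring 40 mm across, 12 mm high, through bore 18 mm, lying flat. Origin: centre of its underside, z up
- grey_spacer: grey aluminium spacer ring, same size as the brass one (34 mm across, 14 mm high); not wanted, to be left where it lies. Origin: centre of its underside

How it is judged:
By the outcome, as a careful person would: the job done as asked, in the order asked, and still so for the second after the job is handed in, with the robot touching nothing.
It also fails if it takes over 120 s, if anything falls off the work surface, if the arm or the gripper's body presses on something with over 40 N, if the wrist force passes 120 N, or if a joint passes its speed limit or range.

## Working session

There is one attempt and no reset: what is moved stays moved. The work goes in short steps, Python scripts to look and compute and a tool call to move; the robot and the scene stay as the last step left them, time stands still between calls to the robot, and variables do not carry over. Pictures are saved under pics/ and viewed, at most 14 in all, crops included, and the job is handed in when it is done.

```bash
ls; mkdir -p pics; python3 - <<'E'
from plant import r, imaging, probe_bus
import cv2,numpy as np
s=probe_bus.get_state();print(s)
a=[cv2.cvtColor(imaging.snapshot(n),cv2.COLOR_RGB2BGR) for n in("scene","side","wrist")]
for n,i in zip(("scene","side","wrist"),a):cv2.imwrite(f"pics/{n}0.png",i);print(n,imaging.camera_params(n))
E
```

```text
pics
plant.py
{'clock': 0.0, 'q': array([ 0.03378534,  0.68997791, -0.19450346,  1.56630832,  0.1573143 ,
        0.90249212, -0.21508507]), 'qd': array([ 3.17196407e-04,  7.05546981e-04, -5.33083616e-05,  3.67638209e-04,
        1.36721596e-04,  7.57019038e-05,  2.34474319e-04]), 'joint_torque': array([ 3.38560185e-04, -5.27571630e+01, -1.26686912e+00, -1.53434461e+01,
       -5.26333472e-02,  6.56995355e-03,  1.65937727e-04]), 'tool_pos': array([ 6.24388273e-01, -4.87209036e-05,  2.37923069e-01]), 'eef_rot': array([ 7.07067478e-01,  7.07145514e-01, -6.83706991e-04, -5.80291350e-04]), 'contact_force': array([-0.40102416, -0.51666155, -0.27847382]), 'moment': array([-0.01822195,  0.0068161 ,  0.05042139]), 'finger_force': 0.0, 'opening': 1.0004944807185794}
scene {'fx': 385.86913015046673, 'fy': 385.86913015046673, 'cx': 261.24174854967316, 'cy': 194.32144632993248, 'rvec': array([ 2.40388515, -0.49154488,  0.2046421 ]), 'tvec': array([-0.46301993,  0.17794171,  0.80013407])}
side {'fx': 429.163402048957, 'fy': 429.163402048957, 'cx': 254.1185751223612, 'cy': 193.84233473457792, 'rvec': array([ 0.40715725, -2.57250972,  1.5058074 ]), 'tvec': array([0.49228803, 0.12161495, 1.11416249])}
wrist {'fx': 266.1714146261601, 'fy': 266.1714146261601, 'cx': 257.7751981240734, 'cy': 191.39633475443551, 'rvec': array([-2.83149713e+00, -2.35162210e-03,  1.56845674e-03]), 'tvec': array([-0.62424531, -0.04242935,  0.39099136])}
```

View pics/scene0.png

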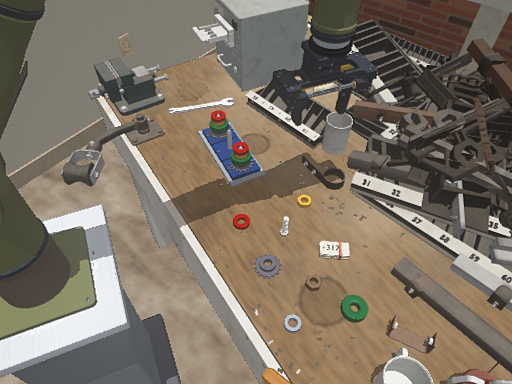

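View pics/side0.png

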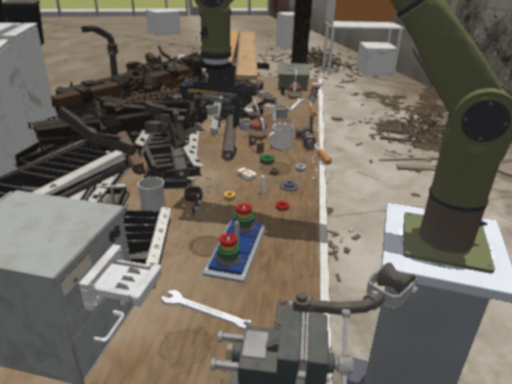

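View pics/wrist0.png

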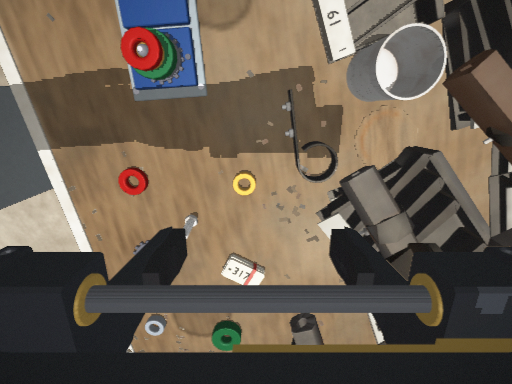

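Both finished packs stand at the ends of the rack (scene 218,120 and 240,152), with the empty pin in the middle (229,138). The loose parts in the scene picture are red (242,221), brass (304,200), sprocket (267,265), roller (354,307) and grey (292,322).

```bash
cat > h.py <<'E'
import cv2,numpy as np
def ray(P,uv):
    R=cv2.Rodrigues(P['rvec'])[0];c=-R.T@P['tvec']
    return c,R.T@np.array([(uv[0]-P['cx'])/P['fx'],(uv[1]-P['cy'])/P['fy'],1])
def onplane(P,uv,z):
    c,d=ray(P,uv);return c+d*(z-c[2])/d[2]
def project(P,X): 
    R=cv2.Rodrigues(P['rvec'])[0];p=R@np.array(X)+P['tvec'];return np.array([p[0]/p[2]*P['fx']+P['cx'],p[1]/p[2]*P['fy']+P['cy']])
def blobs(img,col,amin=25):
    h=cv2.cvtColor(img,cv2.COLOR_BGR2HSV);H,S,V=[h[...,i].astype(int) for i in range(3)]
    m={'red':((H<6)|(H>174))&(S>170)&(V>100),'green':(H>55)&(H<85)&(S>120)&(V>40),'yellow':(H>20)&(H<32)&(S>170)&(V>150),'blue':(H>105)&(H<128)&(S>120)}[col].astype(np.uint8)
    n,l,st,ce=cv2.connectedComponentsWithStats(m)
    out=[]
    for i in range(1,n):
        if st[i,4]>=amin:
            pts=cv2.findContours((l==i).astype(np.uint8),cv2.RETR_EXTERNAL,cv2.CHAIN_APPROX_NONE)[0][0]
            (x,y),_=cv2.minEnclosingCircle(pts)
            hull=cv2.moments(cv2.convexHull(pts)); 
            c=(hull['m10']/hull['m00'],hull['m01']/hull['m00']) if hull['m00'] else ce[i]
            out.append((np.round(c,1),st[i,4]))
    return sorted(out,key=lambda t:-t[1])
E
python3 - <<'E'
from plant import r, imaging, probe_bus
from h import *
for n in('scene','side','wrist'):
    im=cv2.imread(f'pics/{n}0.png');P=imaging.camera_params(n)
    for c,z in(('red',.006),('green',.009),('yellow',.007),('blue',.02)):
        for uv,a in blobs(im,c)[:5]:print(n,c,uv,a,onplane(P,uv,z)[:2].round(4),'top',onplane(P,uv,.076)[:2].round(4) if c=='red' else '')
P=imaging.camera_params('scene')
print('spr',onplane(P,(267,265),.009),'grey',onplane(P,(292,322),.007),'pin tip?',onplane(P,(229,130),.082),'bolt',onplane(P,(285,234),.0))
big=cv2.resize(cv2.imread('pics/scene0.png')[100:195,190:290],None,fx=6,fy=6,interpolation=cv2.INTER_CUBIC);cv2.imwrite('pics/rack0.png',big)
E
```

```text
scene red [240.9 220.4] 150 [ 0.4426 -0.0241] top [ 0.4252 -0.0723]
scene red [240.2 147.1] 111 [0.5324 0.2082] top [0.5063 0.1378]
scene red [217.8 114.9] 88 [0.5219 0.3633] top [0.4969 0.278 ]
scene green [354.5 306.9] 392 [ 0.5717 -0.3106] top 
scene green [240.5 156.1] 73 [0.5191 0.1722] top 
scene green [217.8 124.1] 51 [0.5068 0.3199] top 
scene yellow [303.4 197.6] 27 [ 0.6092 -0.0197] top 
scene blue [230.3 154.2] 528 [0.4929 0.1786] top 
scene blue [234.3 137.3] 65 [0.5265 0.2369] top 
side red [228.  238.6] 96 [0.529  0.1812] top [0.4944 0.2731]
side red [243.5 207.5] 71 [0.5401 0.024 ] top [0.5042 0.1332]
side red [281.9 204.8] 64 [ 0.4399 -0.0269] top [0.415  0.0879]
side blue [246.3 242.8] 316 [0.4735 0.2016] top 
side blue [226.5 265.1] 172 [0.4894 0.2977] top 
wrist red [140.1  48. ] 1115 [0.4741 0.1501] top [0.502  0.1371]
wrist red [131.9 181.5] 444 [ 0.4384 -0.0265] top [ 0.4729 -0.0068]
wrist green [155.9  55.4] 705 [0.4943 0.1411] top 
wrist green [226.3 335.3] 631 [ 0.5683 -0.3114] top 
wrist blue [153.5  13. ] 1775 [0.5005 0.1846] top 
wrist blue [166.7  60.9] 1348 [0.5109 0.1332] top 
spr [ 0.44993605 -0.15699166  0.009     ] grey [ 0.44415962 -0.28868808  0.007     ] pin tip? [0.50095002 0.20207995 0.082     ] bolt [ 0.52319828 -0.09494619  0.        ]
```

View pics/rack0.png

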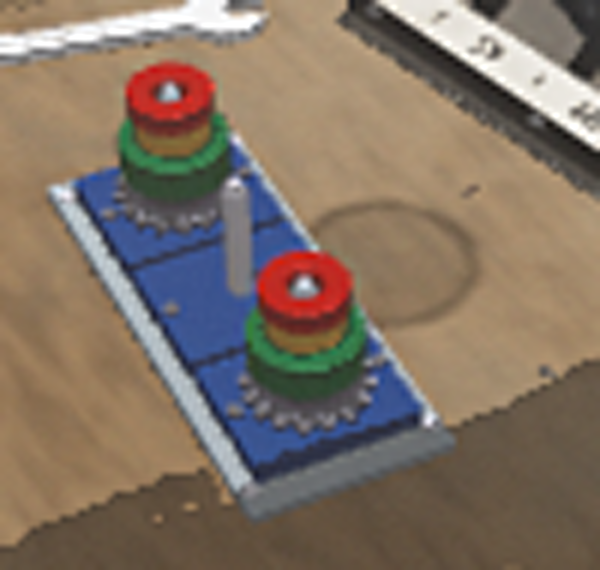

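The crop shows the bare pin's tip at scene (229,130), about (0.501, 0.203). The row is turned about 3.7°. I'll hover beside the sprocket to measure it with the wrist camera.

The manual's scale: shifts go in shares of 0.75 m and turns go in shares of 2 pi rad. Converting my numbers, -0.24 m is -0.32, -0.175 m is -0.2333, -0.064 rad is -0.0102.

run_rows(
  steps=[
    [[1,-0.32,-0.2333,0.0533,0,0,-0.0102],[1,-0.32,-0.2333,0.0533,0,0,-0.0102],[1,-0.32,-0.2333,0.0533,0,0,-0.0102],[1,-0.32,-0.2333,0.0533,0,0,-0.0102],[1,-0.32,-0.2333,0.0533,0,0,-0.0102],[1,-0.32,-0.2333,0.0533,0,0,-0.0102],[1,-0.32,-0.2333,0.0533,0,0,-0.0102],[1,-0.32,-0.2333,0.0533,0,0,-0.0102],[1,-0.32,-0.2333,0.0533,0,0,-0.0102]],
  ],
)

```text
clock: 1.05
tool_pos: [0.4512, -0.2388, 0.1989]
eef_rot: [0.683, 0.73, 0.001, 0.0]
contact_force: [-0.3, 0.8, -0.2]
opening: 1.003
finger_force: 0.0
```

```bash
python3 - <<'E'
from plant import r, imaging, probe_bus
import cv2,json,numpy as np
P=imaging.camera_params('wrist')
cv2.imwrite('pics/w1.png',cv2.cvtColor(imaging.snapshot('wrist'),cv2.COLOR_RGB2BGR))
json.dump({k:np.asarray(v).tolist() for k,v in P.items()},open('pics/w1.json','w'));print(P)
E
```

```text
{'fx': 266.1714146261601, 'fy': 266.1714146261601, 'cx': 257.7751981240734, 'cy': 191.39633475443551, 'rvec': array([-2.83091451, -0.09495306, -0.01679731]), 'tvec': array([-0.43446985, -0.28476697,  0.27086406])}
```

View pics/w1.png

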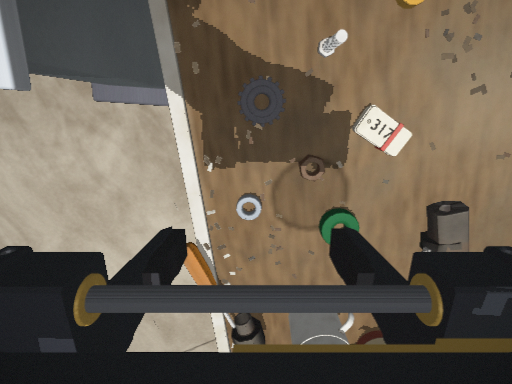

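The sprocket is at (262,101) with its hub up, and nothing stands near it. The bolt is at (333,43), the hex nut at (312,167) and the grey spacer at (248,208).

```bash
python3 - <<'E'
from h import *;import json
P={k:np.array(v) for k,v in json.load(open('pics/w1.json')).items()}
im=cv2.imread('pics/w1.png');h=cv2.cvtColor(im,cv2.COLOR_BGR2HSV)
m=np.zeros(im.shape[:2],np.uint8);m[70:132,230:295]=(h[70:132,230:295,1]<75)
n,l,st,ce=cv2.connectedComponentsWithStats(m);i=1+st[1:,4].argmax()
c=cv2.findContours((l==i).astype(np.uint8),cv2.RETR_EXTERNAL,cv2.CHAIN_APPROX_NONE)[0][0]
print(st[i],ce[i],cv2.fitEllipse(c),onplane(P,cv2.fitEllipse(c)[0],.004))
print('bore',onplane(P,(262,101),.018))
E
```

```text
[ 237   75   49   53 1596] [261.26378446 100.7593985 ] ((261.24871826171875, 100.86522674560547), (45.301246643066406, 48.589332580566406), 5.191176414489746) [ 0.44995599 -0.15257217  0.004     ]
bore [ 0.45066512 -0.1529342   0.018     ]
```

Converted, 0.185 m is 0.2467, 0.085 m is 0.1133.

run_rows(
  steps=[
    [[1,0.0667,0.0053,0.04,0,0,0],[1,0.1133,0.0059,0.0933,0,0,0],[1,0.1133,0.0059,0.1467,0,0,0],[1,0.1133,0.0059,0.2,0,0,0],[1,0.1133,0.0059,0.2333,0,0,0],[1,0.1133,0.0059,0.2467,0,0,0],[1,0.1133,0.0059,0.2467,0,0,0]],
  ],
)

```text
clock: 1.8
tool_pos: [0.4493, -0.1535, 0.0129]
eef_rot: [0.683, 0.73, -0.0, -0.001]
contact_force: [0.5, 1.1, -0.1]
opening: 0.997
finger_force: 0.0
```

```bash
python3 - <<'E'
from plant import r, imaging, probe_bus
import cv2
cv2.imwrite('pics/w2.png',cv2.cvtColor(imaging.snapshot('wrist'),cv2.COLOR_RGB2BGR))
E
```

```text
(no output)
```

View pics/w2.png

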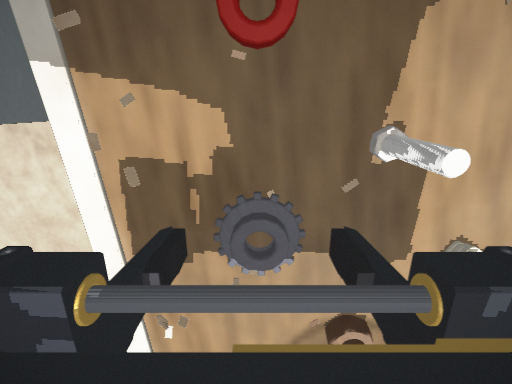

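The sprocket sits between the fingers, with the bore at (260,240) and the disc spanning columns 214–305. I'll check the alignment numerically.

Converted, 0.0055 m is 0.0073, 0.003 m is 0.004.

```bash
python3 - <<'E'
from plant import r, imaging, probe_bus
from h import *
P=imaging.camera_params('wrist');s=probe_bus.get_state()
print(onplane(P,(260,239),.018),s['tool_pos'],project(P,[*s['tool_pos'][:2],.018]))
E
```

```text
[ 0.4507313  -0.14948862  0.018     ] [ 0.44963309 -0.15407547  0.01391696] [257.64514079 245.73402904]
```

run_rows(
  steps=[
    [[1,0,0,0.004,0,0,0],[1,0,0,0.0073,0,0,0],[1,0,0,0.0073,0,0,0]],
  ],
)

```text
clock: 2.15
tool_pos: [0.4495, -0.1551, 0.0088]
eef_rot: [0.684, 0.729, 0.0, 0.001]
contact_force: [-1.0, 0.1, -0.6]
opening: 0.999
finger_force: 0.0
```

```bash
python3 - <<'E'
from plant import r, imaging, probe_bus
from h import *
im=cv2.cvtColor(imaging.snapshot('wrist'),cv2.COLOR_RGB2BGR);cv2.imwrite('pics/w3.png',im);P=imaging.camera_params('wrist');s=probe_bus.get_state()
h=cv2.cvtColor(im,cv2.COLOR_BGR2HSV);m=np.zeros(im.shape[:2],np.uint8);b=(slice(180,283),slice(195,325));m[b]=h[b][...,1]<80
m=cv2.morphologyEx(m,cv2.MORPH_OPEN,np.ones((3,3)))
n,l,st,ce=cv2.connectedComponentsWithStats(m);i=1+st[1:,4].argmax()
c=cv2.findContours((l==i).astype(np.uint8),cv2.RETR_EXTERNAL,cv2.CHAIN_APPROX_NONE)[0][0]
e=cv2.fitEllipse(c);print(st[i],e,onplane(P,e[0],.005),s['tool_pos'],project(P,[*s['tool_pos'][:2],.005]),project(P,[*s['tool_pos'][:2],.018]))
cv2.imwrite('pics/w3c.png',cv2.resize(im[170:290,190:330],None,fx=5,fy=5))
E
```

```text
[ 212  190   95   88 5541] ((258.9411926269531, 233.90711975097656), (82.35468292236328, 88.9451904296875), 85.6102523803711) [ 0.44989651 -0.15118839  0.005     ] [ 0.44933055 -0.15510073  0.00877609] [257.63020407 239.46508809] [257.64414175 250.1216255 ]
```

View pics/w3c.png

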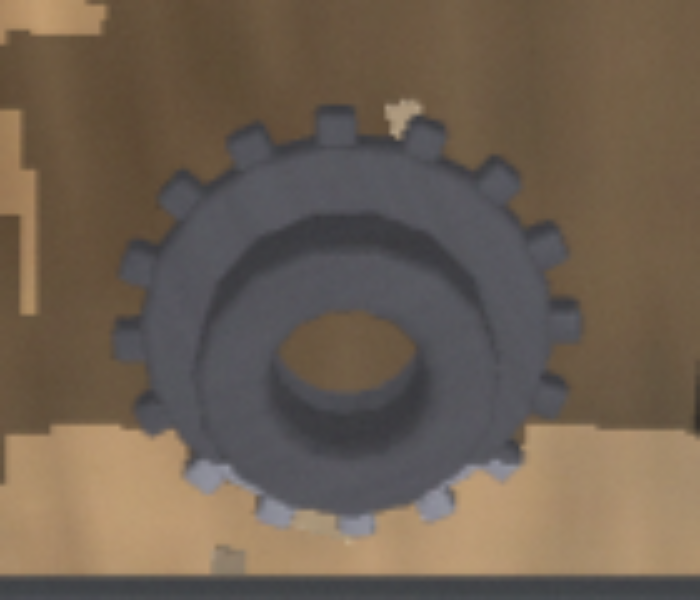

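The bore rim is at about (260,246.6) and the TCP's axis falls on row 250, so I shift 3 mm along tool x and grip.

run_rows(
  steps=[
    [[1,0.004,0.0013,0.0013,0,0,0],[0.3,0.004,0.0013,0.0013,0,0,0],[0,0.004,0.0013,0.0013,0,0,0],[0,0.004,0.0013,0.0013,0,0,0],[0,0.004,0.0013,0.0013,0,0,0],[0,0.004,0.0013,0.0013,0,0,0],[0,0.004,0.0013,0.0013,0,0,0],[0,0.004,0.0013,0.0013,0,0,0]],
  ],
  squeeze=25,
)

```text
clock: 3.0
tool_pos: [0.4499, -0.1518, 0.0072]
eef_rot: [0.684, 0.729, 0.0, 0.0]
contact_force: [-0.6, -0.1, 0.7]
opening: 0.386
finger_force: 9.2
```

Converted, 0.247 m is 0.3293, -0.165 m is -0.22.

run_rows(
  steps=[
    [[0,0,0,-0.0133,0,0,0],[0,0,0,-0.0533,0,0,0],[0,0,0,-0.1067,0,0,0],[0,0.04,0.0133,-0.1467,0,0,0],[0,0.0933,0.0267,-0.1867,0,0,0],[0,0.1533,0.04,-0.22,0,0,0],[0,0.2133,0.06,-0.22,0,0,0],[0,0.2733,0.08,-0.22,0,0,0],[0,0.3267,0.0813,-0.22,0,0,0],[0,0.3293,0.0813,-0.22,0,0,0]],
  ],
  squeeze=30,
)

```text
clock: 4.0
tool_pos: [0.4944, 0.1063, 0.173]
eef_rot: [0.68, 0.733, 0.002, -0.001]
contact_force: [-0.9, 0.1, -1.3]
opening: 0.376
finger_force: 30.0
```

run_rows(
  steps=[
    [[0,0,0,0,0,0,0],[0,0,0,0,0,0,0]],
  ],
)

```text
clock: 4.2
tool_pos: [0.4943, 0.0967, 0.1724]
eef_rot: [0.685, 0.729, -0.001, 0.0]
contact_force: [0.3, -0.1, -2.3]
opening: 0.377
finger_force: 30.0
```

```bash
python3 - <<'E'
from plant import r, imaging, probe_bus
from h import *;import json
im=cv2.cvtColor(imaging.snapshot('wrist'),cv2.COLOR_RGB2BGR);cv2.imwrite('pics/w4.png',im);P=imaging.camera_params('wrist');s=probe_bus.get_state()
json.dump({k:np.asarray(v).tolist() for k,v in P.items()},open('pics/w4.json','w'))
for uv,a in blobs(im,'red'):print(uv,a,onplane(P,uv,.080))
E
```

```text
[270.9 153.5] 1221 [0.50387421 0.13610003 0.08      ]
```

View pics/w4.png

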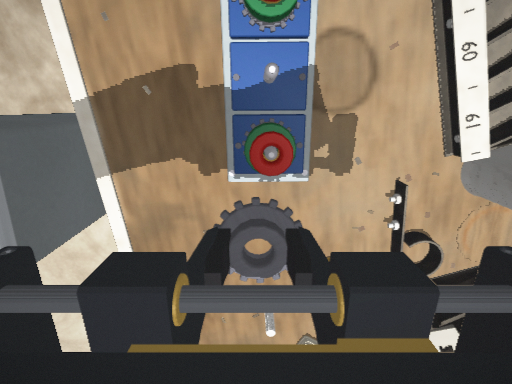

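The pin tip is at (271.5,69), and the block's two side screws at (236,77) and (307,75) put the block centre near (271.5,76). The rack edges run vertically in the image, so the yaw is right. The held sprocket's bore is at about (258,246).

```bash
python3 - <<'E'
from plant import r, imaging, probe_bus
from h import *;import json
P={k:np.array(v) for k,v in json.load(open('pics/w4.json')).items()}
im=cv2.imread('pics/w4.png')
g=cv2.cvtColor(im,cv2.COLOR_BGR2GRAY)[55:90,260:285];hs=cv2.cvtColor(im,cv2.COLOR_BGR2HSV)[55:90,260:285]
m=(hs[...,1]<60).astype(np.uint8);ys,xs=np.nonzero(m);print('pin px',xs.min()+260,xs.max()+260,ys.min()+55,ys.max()+55)
for y in range(ys.min(),ys.max()+1):
    q=xs[ys==y]
    if len(q):print(y+55,q.min()+260,q.max()+260,end='; ')
print('tip',onplane(P,(271.5,69),.081),'screws',onplane(P,(236,77),.02),onplane(P,(307,75),.02))
# rack plate corners
s=probe_bus.get_state();t=s['tool_pos']
print(t,'bore',onplane(P,(258,246),t[2]+.0108),'pack near',project(P,[*t[:2],t[2]+.0108]))
b=im[215:280,215:305];cv2.imwrite('pics/b4.png',cv2.resize(np.hstack([b,im[40:105,227:317]]),None,fx=4,fy=4))
E
```

```text
pin px 264 278 63 82
63 269 274; 64 268 276; 65 267 276; 66 266 277; 67 265 278; 68 265 278; 69 265 278; 70 265 278; 71 265 278; 72 265 277; 73 264 277; 74 264 277; 75 264 276; 76 264 276; 77 264 275; 78 264 274; 79 264 274; 80 264 273; 81 265 272; 82 266 272; tip [0.49892514 0.20541911 0.081     ] screws [0.46521098 0.20305638 0.02      ] [0.53833133 0.20954082 0.02      ]
[0.49452745 0.09635317 0.1723377 ] bore [0.4945028  0.09997706 0.1831377 ] pack near [257.64809886 251.57978582]
```

View pics/b4.png

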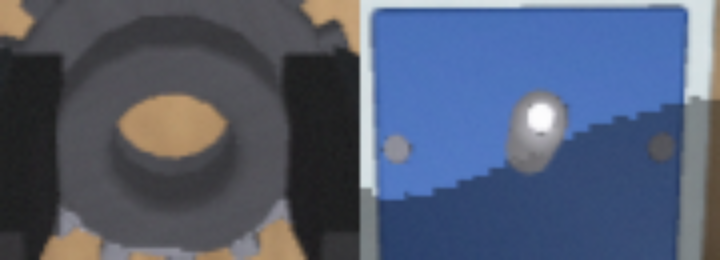

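Converted, 0.1092 m is 0.1456, 0.0116 m is 0.0155.

run_rows(
  steps=[
    [[0,0.04,0.004,0,0,0,0],[0,0.0933,0.0093,0,0,0,0],[0,0.1333,0.0155,0,0,0,0],[0,0.1456,0.0155,0.0267,0,0,0],[0,0.1456,0.0155,0.0667,0,0,0],[0,0.1456,0.0155,0.0933,0,0,0],[0,0.1456,0.0155,0.0933,0,0,0],[0,0.1456,0.0155,0.0933,0,0,0]],
  ],
)

```text
clock: 5.05
tool_pos: [0.4998, 0.2069, 0.1025]
eef_rot: [0.685, 0.729, -0.0, 0.0]
contact_force: [0.5, 0.9, -0.6]
opening: 0.377
finger_force: 30.0
```

```bash
python3 - <<'E'
from plant import r, imaging, probe_bus
from h import *;import json
im=cv2.cvtColor(imaging.snapshot('wrist'),cv2.COLOR_RGB2BGR);cv2.imwrite('pics/w5.png',im);P=imaging.camera_params('wrist');s=probe_bus.get_state()['tool_pos']
sc=cv2.cvtColor(imaging.snapshot('scene'),cv2.COLOR_RGB2BGR)
print(s,'bore top',project(P,[*s[:2],s[2]+.0108]),'tip',project(P,[.4995,.205,.082]))
a=cv2.resize(im[200:290,200:320],None,fx=4,fy=4);b=cv2.resize(sc[90:180,180:270],None,fx=4,fy=4,interpolation=cv2.INTER_CUBIC)[:, :310]
cv2.imwrite('pics/w5c.png',np.hstack([a,b]))
E
```

```text
[0.50028884 0.20738996 0.10307528] bore top [257.6805141  251.53881497] tip [256.28926858 230.59249539]
```

View pics/w5c.png

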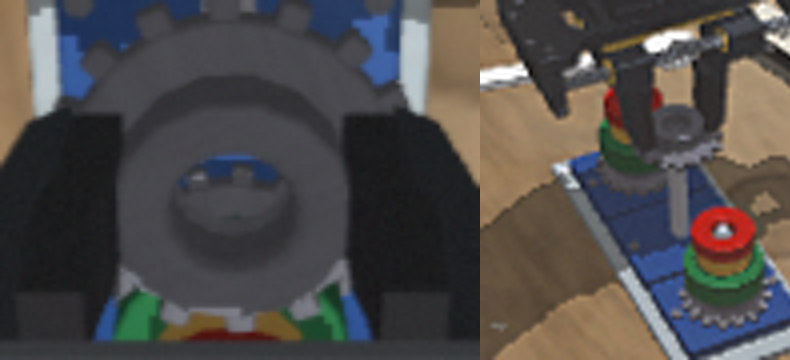

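Through the bore the pin tip sits centred left to right, and the scene view agrees. I'll nudge 1.5 mm in −y and lower in stages.

Converted, 0.04 m is 0.0533, -0.0015 m is -0.002.

run_rows(
  steps=[
    [[0,-0.002,-0.0013,0,0,0,0],[0,-0.002,-0.0013,0.0133,0,0,0],[0,-0.002,-0.0013,0.024,0,0,0],[0,-0.002,-0.0013,0.0347,0,0,0],[0,-0.002,-0.0013,0.0453,0,0,0],[0,-0.002,-0.0013,0.0533,0,0,0],[0,-0.002,-0.0013,0.0533,0,0,0],[0,-0.002,-0.0013,0.0533,0,0,0]],
  ],
)

```text
clock: 5.95
tool_pos: [0.4985, 0.2067, 0.062]
eef_rot: [0.684, 0.729, -0.0, -0.0]
contact_force: [-0.0, -0.1, -1.8]
opening: 0.376
finger_force: 30.0
```

Converted, 0.033 m is 0.044, 0.03 m is 0.04.

run_rows(
  steps=[
    [[0,0,0,0.0107,0,0,0],[0,0,0,0.0213,0,0,0],[0,0,0,0.032,0,0,0],[0,0,0,0.04,0,0,0],[0,0,0,0.0427,0,0,0],[0,0,0,0.044,0,0,0],[0,0,0,0.044,0,0,0]],
  ],
)

```text
clock: 6.65
tool_pos: [0.4986, 0.2068, 0.0292]
eef_rot: [0.684, 0.729, 0.0, 0.0]
contact_force: [0.4, -0.2, -0.5]
opening: 0.375
finger_force: 30.0
```

run_rows(
  steps=[
    [[0,0,0,0.0007,0,0,0],[0,0,0,0.0013,0,0,0],[0,0,0,0.002,0,0,0],[0,0,0,0.002,0,0,0]],
  ],
)

```text
clock: 7.05
tool_pos: [0.4986, 0.2067, 0.0278]
eef_rot: [0.684, 0.729, 0.0, 0.0]
contact_force: [0.3, 0.3, -1.2]
opening: 0.379
finger_force: 30.0
```

Converted, 0.0008 m is 0.0011, 0.0005 m is 0.0007.

run_rows(
  steps=[
    [[0,0,0,0.0007,0,0,0],[0,0,0,0.0011,0,0,0],[0,0,0,0.0011,0,0,0]],
  ],
)

```text
clock: 7.35
tool_pos: [0.4986, 0.2068, 0.0272]
eef_rot: [0.684, 0.729, 0.0, 0.0]
contact_force: [0.2, 0.1, 2.6]
opening: 0.378
finger_force: 30.0
```

run_rows(
  steps=[
    [[0,0,0,0.0007,0,0,0],[0,0,0,0.0011,0,0,0],[0,0,0,0.0011,0,0,0]],
  ],
)

```text
clock: 7.65
tool_pos: [0.4986, 0.2068, 0.0271]
eef_rot: [0.684, 0.729, 0.0, 0.0]
contact_force: [-1.6, -0.8, 10.1]
opening: 0.378
finger_force: 30.0
```

Converted, -0.15 m is -0.2, -0.11 m is -0.1467.

run_rows(
  steps=[
    [[0,0,0,-0.0013,0,0,0],[0.6,0,0,-0.0013,0,0,0],[0.6,0,0,-0.0013,0,0,0],[0.6,0,0,-0.0013,0,0,0],[0.6,0,0,-0.0267,0,0,0],[0.6,0,0,-0.08,0,0,0],[0.8,0,0,-0.1467,0,0,0],[1,0,0,-0.2,0,0,0],[1,0,0,-0.2,0,0,0]],
  ],
)

```text
clock: 8.55
tool_pos: [0.5017, 0.2082, 0.1811]
eef_rot: [0.684, 0.729, 0.005, 0.002]
contact_force: [0.9, -0.1, 0.0]
opening: 0.849
finger_force: 0.0
```

```bash
python3 - <<'E'
from plant import r, imaging, probe_bus
from h import *
for n in('scene','wrist'):
    im=cv2.cvtColor(imaging.snapshot(n),cv2.COLOR_RGB2BGR);cv2.imwrite(f'pics/{n}6.png',im)
a=cv2.resize(cv2.imread('pics/wrist6.png')[150:330,180:340],(400,450));b=cv2.resize(cv2.imread('pics/scene6.png')[100:190,190:270],(400,450),interpolation=cv2.INTER_CUBIC)
cv2.imwrite('pics/c6.png',np.hstack([a,b]))
E
```

```text
(no output)
```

View pics/c6.png

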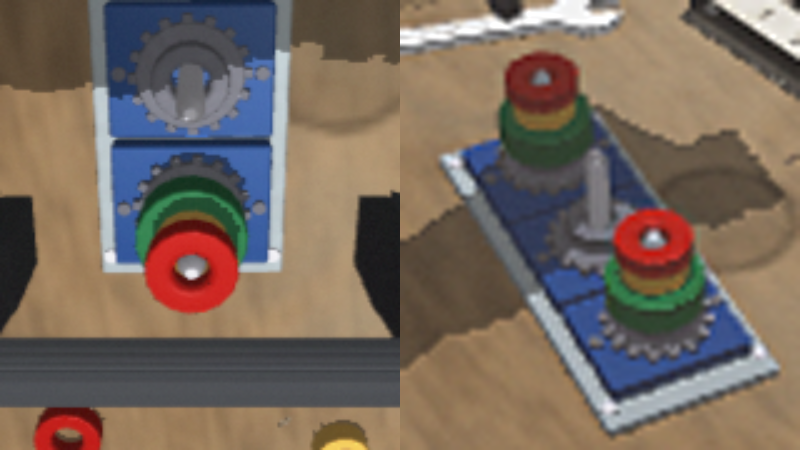

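The sprocket is flat on the block around the pin (scene crop 590,235), and both packs are undisturbed. Next is the roller.

run_rows(
  steps=[
    [[1,-0.0667,0.0053,0,0,0,0],[1,-0.1333,0.0107,0,0,0,0],[1,-0.2,0.0147,0,0,0,0],[1,-0.2667,0.02,0,0,0,0],[1,-0.3333,0.024,0,0,0,0],[1,-0.4,0.0293,0,0,0,0],[1,-0.4667,0.0347,0,0,0,0],[1,-0.5333,0.04,0,0,0,0],[1,-0.6,0.044,0,0,0,0],[1,-0.6667,0.0493,0,0,0,0]],
  ],
)

```text
clock: 9.65
tool_pos: [0.5659, -0.2901, 0.1737]
eef_rot: [0.684, 0.729, -0.001, -0.002]
contact_force: [1.9, -0.7, -0.3]
opening: 1.001
finger_force: 0.0
```

run_rows(
  steps=[
    [[1,-0.0267,0.0013,0.04,0,0,0],[1,-0.0267,0.0013,0.0933,0,0,0],[1,-0.0267,0.0013,0.1467,0,0,0],[1,-0.0267,0.0013,0.1467,0,0,0],[1,-0.0267,0.0013,0.1467,0,0,0]],
  ],
)

```text
clock: 10.15
tool_pos: [0.5686, -0.3076, 0.0647]
eef_rot: [0.684, 0.73, -0.0, -0.002]
contact_force: [0.5, -0.1, -0.2]
opening: 1.001
finger_force: 0.0
```

```bash
cat > look.py <<'E'
import sys
from plant import r, imaging, probe_bus
from h import *
col,zc,ztop=sys.argv[1],float(sys.argv[2]),float(sys.argv[3])
im=cv2.cvtColor(imaging.snapshot('wrist'),cv2.COLOR_RGB2BGR);cv2.imwrite(sys.argv[4],im);P=imaging.camera_params('wrist');s=probe_bus.get_state()
t=s['tool_pos'];q=s['eef_rot'];a=2*np.arctan2(q[1],q[0]);ex=np.array([np.cos(a),np.sin(a)]);ey=np.array([ex[1],-ex[0]])
print('tcp',t.round(4),'yaw',a.round(4),'axis px',project(P,[*t[:2],ztop]).round(1))
for uv,ar in blobs(im,col,60)[:3]:
    w=onplane(P,uv,zc)[:2];print(uv,ar,w.round(4),'tool dx,dy',round((w-t[:2])@ex,4),round((w-t[:2])@ey,4))
E
python3 look.py green .012 .018 pics/w7.png
```

```text
tcp [ 0.57   -0.3082  0.0665] yaw 1.6352 axis px [257.6 212.4]
[256.8 213. ] 2951 [ 0.5695 -0.3112] tool dx,dy -0.003 -0.0007
```

View pics/w7.png

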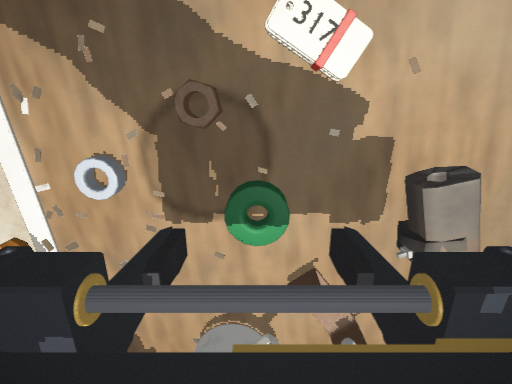

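The roller's bore is at (258,214), only 1–3 mm off the tool axis. I'll check clearance to the mug (235,315) and the bracket (312,262).

```bash
python3 - <<'E'
from plant import r, imaging, probe_bus
from h import *
P=imaging.camera_params('wrist');S=imaging.camera_params('scene')
for z in(.0,.09):print(z,onplane(P,(235,315),z),onplane(P,(312,262),z),'scene mug top edge',onplane(S,(405,350),z),'bracket',onplane(S,(392,320),z),onplane(S,(435,352),z))
E
```

```text
0.0 [ 5.55360634e-01 -4.25782856e-01 -2.77555756e-17] [ 0.62350167 -0.3611781   0.        ] scene mug top edge [ 0.6170586  -0.41757179  0.        ] bracket [ 0.62911511 -0.36008544  0.        ] [ 0.66672795 -0.44277965  0.        ]
0.09 [ 0.55934368 -0.34239493  0.09      ] [ 0.59868    -0.30510002  0.09      ] scene mug top edge [ 0.57351364 -0.43084721  0.09      ] bracket [ 0.58409534 -0.38039286  0.09      ] [ 0.6171072  -0.45297153  0.09      ]
```

Converted, 0.0605 m is 0.0807, -0.002 m is -0.0027.

run_rows(
  steps=[
    [[1,-0.0027,-0.0009,0.0267,0,0,0],[1,-0.0027,-0.0009,0.0533,0,0,0],[1,-0.0027,-0.0009,0.0733,0,0,0],[1,-0.0027,-0.0009,0.0807,0,0,0],[0.6,-0.0027,-0.0009,0.0807,0,0,0],[0,-0.0027,-0.0009,0.0807,0,0,0],[0,-0.0027,-0.0009,0.0807,0,0,0],[0,-0.0027,-0.0009,0.0807,0,0,0],[0,-0.0027,-0.0009,0.0807,0,0,0],[0,-0.0027,-0.0009,0.0807,0,0,0]],
  ],
  squeeze=25,
)

```text
clock: 11.2
tool_pos: [0.5691, -0.3106, 0.0061]
eef_rot: [0.684, 0.729, 0.0, 0.0]
contact_force: [-2.6, 0.0, 3.1]
opening: 0.564
finger_force: 25.0
```

```bash
python3 look.py green .012 .018 pics/w8.png
```

```text
tcp [ 0.5691 -0.3106  0.0061] yaw 1.6347 axis px [257.6 252.6]
[257.6 244.5] 5486 [ 0.5689 -0.3088] tool dx,dy 0.0018 -0.0
```

Converted, 0.33 m is 0.44, -0.006 m is -0.008.

run_rows(
  steps=[
    [[0,0,0,-0.0133,0,0,0],[0,0,0,-0.0667,0,0,0],[0,0,0,-0.1333,0,0,0],[0,0.0533,-0.004,-0.1733,0,0,0],[0,0.1067,-0.008,-0.1933,0,0,0],[0,0.1733,-0.0133,-0.1933,0,0,0],[0,0.24,-0.0173,-0.1933,0,0,0],[0,0.3067,-0.0227,-0.1933,0,0,0],[0,0.3733,-0.0267,-0.1933,0,0,0],[0,0.44,-0.032,-0.1933,0,0,0]],
  ],
  squeeze=30,
)

```text
clock: 12.25
tool_pos: [0.5238, 0.0187, 0.1512]
eef_rot: [0.684, 0.729, 0.001, 0.0]
contact_force: [1.4, 0.8, -1.0]
opening: 0.561
finger_force: 30.0
```

run_rows(
  steps=[
    [[0,0.0667,-0.004,0,0,0,0],[0,0.1333,-0.0093,0,0,0,0],[0,0.2,-0.0133,0,0,0,0],[0,0.2467,-0.0173,0,0,0,0],[0,0.2533,-0.0179,0,0,0,0],[0,0.2544,-0.0179,0.0133,0,0,0],[0,0.2544,-0.0179,0.04,0,0,0],[0,0.2544,-0.0179,0.0533,0,0,0],[0,0.2544,-0.0179,0.0533,0,0,0]],
  ],
)

```text
clock: 13.15
tool_pos: [0.4977, 0.2039, 0.1091]
eef_rot: [0.685, 0.729, -0.002, -0.0]
contact_force: [-0.5, -0.9, -0.6]
opening: 0.563
finger_force: 30.0
```

```bash
python3 look.py green .12 .124 pics/w9.png
python3 - <<'E'
import cv2
cv2.imwrite('pics/w9c.png',cv2.resize(cv2.imread('pics/w9.png')[180:300,180:340],None,fx=4,fy=4))
E
```

```text
tcp [0.4982 0.2045 0.1099] yaw 1.6327 axis px [257.6 254.6]
[257.8 244.9] 5681 [0.4981 0.2084] tool dx,dy 0.0039 0.0001
[259.1 115.9] 623 [0.4942 0.2796] tool dx,dy 0.0753 0.0007
```

View pics/w9c.png

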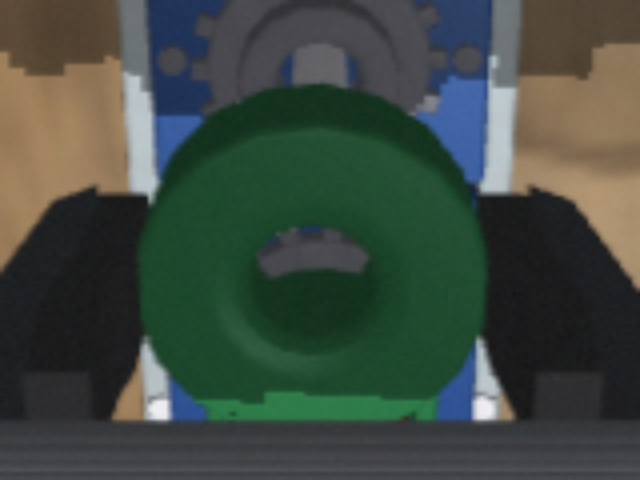

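The roller is held level with its bore at crop (312,290), within about 1 mm of the tool axis and over the pin. Lowering it now.

Converted, 0.038 m is 0.0507, 0.0005 m is 0.0007.

run_rows(
  steps=[
    [[0,0.0007,0.0008,0.0107,0,0,0],[0,0.0007,0.0008,0.0213,0,0,0],[0,0.0007,0.0008,0.032,0,0,0],[0,0.0007,0.0008,0.0427,0,0,0],[0,0.0007,0.0008,0.0507,0,0,0],[0,0.0007,0.0008,0.0507,0,0,0]],
  ],
)

```text
clock: 13.8
tool_pos: [0.4984, 0.2066, 0.0716]
eef_rot: [0.684, 0.729, -0.001, -0.0]
contact_force: [-0.6, -0.3, -0.7]
opening: 0.564
finger_force: 30.0
```

run_rows(
  steps=[
    [[0,0,0,0.0107,0,0,0],[0,0,0,0.0213,0,0,0],[0,0,0,0.0293,0,0,0],[0,0,0,0.0333,0,0,0],[0,0,0,0.0347,0,0,0],[0,0,0,0.0347,0,0,0]],
  ],
)

```text
clock: 14.4
tool_pos: [0.499, 0.2068, 0.0465]
eef_rot: [0.684, 0.729, -0.0, 0.0]
contact_force: [0.2, 0.8, -0.8]
opening: 0.563
finger_force: 30.0
```

Converted, 0.0018 m is 0.0024, 0.0014 m is 0.0019.

run_rows(
  steps=[
    [[0,0,0,0.0009,0,0,0],[0,0,0,0.0019,0,0,0],[0,0,0,0.0024,0,0,0],[0,0,0,0.0024,0,0,0]],
  ],
)

```text
clock: 14.8
tool_pos: [0.499, 0.2068, 0.0449]
eef_rot: [0.684, 0.729, 0.0, 0.0]
contact_force: [0.1, 0.4, -1.6]
opening: 0.559
finger_force: 30.0
```

run_rows(
  steps=[
    [[0,0,0,0.0007,0,0,0],[0,0,0,0.0011,0,0,0],[0,0,0,0.0011,0,0,0]],
  ],
)

```text
clock: 15.1
tool_pos: [0.499, 0.2068, 0.0441]
eef_rot: [0.684, 0.729, 0.0, 0.0]
contact_force: [-0.4, -0.2, 0.1]
opening: 0.562
finger_force: 30.0
```

Converted, 0.0007 m is 0.0009, 0.0004 m is 0.0005.

run_rows(
  steps=[
    [[0,0,0,0.0005,0,0,0],[0,0,0,0.0009,0,0,0],[0,0,0,0.0009,0,0,0]],
  ],
)

```text
clock: 15.4
tool_pos: [0.499, 0.2068, 0.044]
eef_rot: [0.684, 0.729, 0.0, 0.0]
contact_force: [-0.1, -0.4, 6.7]
opening: 0.561
finger_force: 30.0
```

run_rows(
  steps=[
    [[0,0,0,0.0004,0,0,0],[0,0,0,0.0004,0,0,0]],
  ],
)

```text
clock: 15.6
tool_pos: [0.4991, 0.2068, 0.044]
eef_rot: [0.684, 0.729, 0.0, 0.0]
contact_force: [-1.7, 0.2, 9.2]
opening: 0.559
finger_force: 30.0
```

Converted, -0.13 m is -0.1733, -0.085 m is -0.1133.

run_rows(
  steps=[
    [[0,0,0,-0.0015,0,0,0],[0.8,0,0,-0.0015,0,0,0],[0.8,0,0,-0.0015,0,0,0],[0.8,0,0,-0.0015,0,0,0],[0.8,0,0,-0.04,0,0,0],[0.8,0,0,-0.1067,0,0,0],[0.8,0,0,-0.1733,0,0,0],[0.8,-0.0533,0.02,-0.1733,0,0,0],[0.8,-0.1133,0.0467,-0.1733,0,0,0],[0.8,-0.1733,0.0693,-0.1733,0,0,0]],
  ],
)

```text
clock: 16.6
tool_pos: [0.5602, 0.0793, 0.1737]
eef_rot: [0.684, 0.73, 0.001, 0.0]
contact_force: [1.1, 0.4, -0.1]
opening: 0.796
finger_force: 0.0
```

run_rows(
  steps=[
    [[0.8,-0.0667,0.0267,0,0,0,0],[0.8,-0.1333,0.0533,0.0267,0,0,0],[0.8,-0.1447,0.056,0.08,0,0,0],[0.8,-0.1447,0.056,0.14,0,0,0],[0.8,-0.1447,0.056,0.1467,0,0,0],[0.8,-0.1447,0.056,0.1467,0,0,0]],
  ],
)

```text
clock: 17.2
tool_pos: [0.6071, -0.0244, 0.0623]
eef_rot: [0.684, 0.73, -0.001, -0.001]
contact_force: [0.4, -0.3, 0.2]
opening: 0.797
finger_force: 0.0
```

```bash
python3 look.py yellow .01 .014 pics/w10.png
python3 - <<'E'
from plant import r, imaging, probe_bus
from h import *
sc=cv2.cvtColor(imaging.snapshot('scene'),cv2.COLOR_RGB2BGR)
a=cv2.resize(cv2.imread('pics/w10.png')[150:300,160:360],(480,360));b=cv2.resize(sc[100:190,190:270],(320,360),interpolation=cv2.INTER_CUBIC)
cv2.imwrite('pics/c10.png',np.hstack([a,b]))
E
```

```text
tcp [ 0.6085 -0.0241  0.064 ] yaw 1.6362 axis px [257.6 211.8]
```

View pics/c10.png

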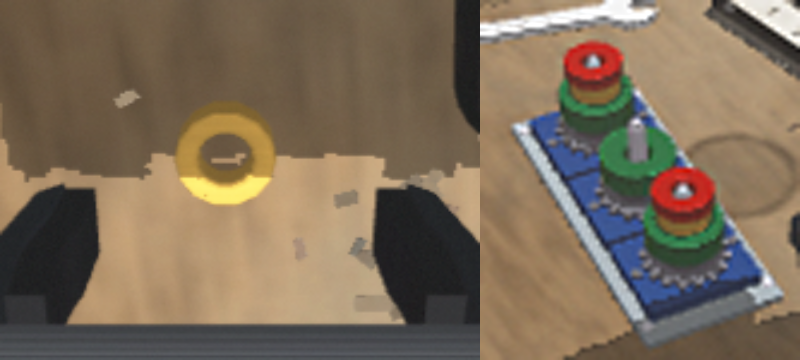

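The roller is seated on the sprocket (scene crop 637,155). The brass spacer's bore is at wrist (254.2,215.4), 3.4 px left of the axis and 3.6 px below it.

run_rows(
  steps=[
    [[0.8,-0.004,-0.0037,0.0267,0,0,0],[0.8,-0.004,-0.0037,0.0533,0,0,0],[0.8,-0.004,-0.0037,0.0707,0,0,0],[0.8,-0.004,-0.0037,0.0787,0,0,0],[0.6,-0.004,-0.0037,0.0787,0,0,0],[0,-0.004,-0.0037,0.0787,0,0,0],[0,-0.004,-0.0037,0.0787,0,0,0],[0,-0.004,-0.0037,0.0787,0,0,0],[0,-0.004,-0.0037,0.0787,0,0,0],[0,-0.004,-0.0037,0.0787,0,0,0]],
  ],
  squeeze=25,
)

```text
clock: 18.3
tool_pos: [0.6055, -0.0284, 0.0043]
eef_rot: [0.684, 0.729, 0.0, 0.0]
contact_force: [-0.9, -0.0, 3.0]
opening: 0.342
finger_force: 25.0
```

run_rows(
  steps=[
    [[0,0,0,-0.0133,0,0,0],[0,0,0,-0.0667,0,0,0],[0,0,0,-0.1333,0,0,0],[0,0,0,-0.1867,0,0,0],[0,0,0,-0.1867,0,0,0]],
  ],
  squeeze=30,
)

```text
clock: 18.8
tool_pos: [0.6095, -0.0284, 0.1504]
eef_rot: [0.684, 0.729, 0.004, 0.004]
contact_force: [0.6, -0.3, -1.0]
opening: 0.347
finger_force: 30.0
```

```bash
python3 - <<'E'
from plant import r, imaging, probe_bus
t=probe_bus.get_state()['tool_pos'];import numpy as np
d=np.array([.4989,.2066])-t[:2];a=1.6347;print(t,d@[np.cos(a),np.sin(a)],d@[np.sin(a),-np.cos(a)])
E
```

```text
[ 0.60947845 -0.02836749  0.15038053] 0.24154944770084177 -0.09534767366613062
```

The manual's scale: shifts go in shares of 0.75 m and turns go in shares of 2 pi rad. Converting my numbers, 0.2413 m is 0.3217, 0.24 m is 0.32.

run_rows(
  steps=[
    [[0,0.06,-0.0227,0,0,0,0],[0,0.12,-0.0453,0,0,0,0],[0,0.18,-0.068,0,0,0,0],[0,0.24,-0.0907,0,0,0,0],[0,0.2933,-0.112,0,0,0,0],[0,0.32,-0.1219,0,0,0,0],[0,0.3217,-0.1219,0.02,0,0,0],[0,0.3217,-0.1219,0.044,0,0,0],[0,0.3217,-0.1219,0.044,0,0,0],[0,0.3217,-0.1219,0.044,0,0,0]],
  ],
)

```text
clock: 19.8
tool_pos: [0.4985, 0.2062, 0.1109]
eef_rot: [0.684, 0.729, -0.001, -0.0]
contact_force: [-0.8, 0.9, -0.7]
opening: 0.343
finger_force: 30.0
```

```bash
python3 look.py yellow .12 .1185 pics/w11.png
python3 - <<'E'
import cv2
cv2.imwrite('pics/w11c.png',cv2.resize(cv2.imread('pics/w11.png')[180:300,180:340],None,fx=4,fy=4))
E
```

```text
tcp [0.499  0.2063 0.1114] yaw 1.6343 axis px [257.7 248.3]
```

View pics/w11c.png

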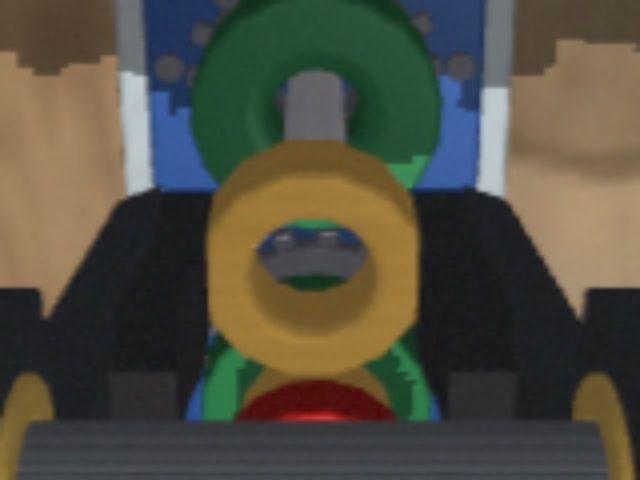

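The brass bore centre is at (258,249), on the tool axis, so I lower.

Converted, 0.049 m is 0.0653, 0.048 m is 0.064.

run_rows(
  steps=[
    [[0,0,0,0.0107,0,0,0],[0,0,0,0.0213,0,0,0],[0,0,0,0.032,0,0,0],[0,0,0,0.0427,0,0,0],[0,0,0,0.0533,0,0,0],[0,0,0,0.06,0,0,0],[0,0,0,0.064,0,0,0],[0,0,0,0.0653,0,0,0],[0,0,0,0.0653,0,0,0]],
  ],
)

```text
clock: 20.75
tool_pos: [0.4989, 0.2066, 0.062]
eef_rot: [0.684, 0.729, 0.0, 0.0]
contact_force: [-0.7, -0.6, -1.0]
opening: 0.344
finger_force: 30.0
```

run_rows(
  steps=[
    [[0,0,0,0.0007,0,0,0],[0,0,0,0.0013,0,0,0],[0,0,0,0.0013,0,0,0]],
  ],
)

```text
clock: 21.05
tool_pos: [0.4989, 0.2066, 0.0612]
eef_rot: [0.684, 0.729, 0.0, 0.0]
contact_force: [-0.1, 0.3, -0.2]
opening: 0.345
finger_force: 30.0
```

run_rows(
  steps=[
    [[0,0,0,0.0007,0,0,0],[0,0,0,0.0011,0,0,0],[0,0,0,0.0011,0,0,0]],
  ],
)

```text
clock: 21.35
tool_pos: [0.4989, 0.2066, 0.0604]
eef_rot: [0.684, 0.729, 0.0, 0.0]
contact_force: [-0.6, -0.5, 0.1]
opening: 0.347
finger_force: 30.0
```

Converted, 0.0007 m is 0.0009, 0.0004 m is 0.0005.

run_rows(
  steps=[
    [[0,0,0,0.0005,0,0,0],[0,0,0,0.0009,0,0,0],[0,0,0,0.0009,0,0,0]],
  ],
)

```text
clock: 21.65
tool_pos: [0.4989, 0.2066, 0.0603]
eef_rot: [0.684, 0.729, 0.0, 0.0]
contact_force: [-1.8, -0.3, 8.4]
opening: 0.341
finger_force: 30.0
```

run_rows(
  steps=[
    [[0,0,0,0.0004,0,0,0],[0,0,0,0.0004,0,0,0]],
  ],
)

```text
clock: 21.85
tool_pos: [0.4989, 0.2066, 0.0603]
eef_rot: [0.684, 0.729, 0.0, 0.0]
contact_force: [-1.6, -0.2, 9.9]
opening: 0.346
finger_force: 30.0
```

run_rows(
  steps=[
    [[0,0,0,-0.0015,0,0,0],[0.8,0,0,-0.0015,0,0,0],[0.8,0,0,-0.0015,0,0,0],[0.8,0,0,-0.0015,0,0,0],[0.8,0,0,-0.04,0,0,0],[0.8,0,0,-0.1067,0,0,0],[0.8,0,0,-0.1467,0,0,0],[0.8,-0.0533,-0.0173,-0.1467,0,0,0],[0.8,-0.1133,-0.036,-0.1467,0,0,0],[0.8,-0.1733,-0.056,-0.1467,0,0,0]],
  ],
)

```text
clock: 22.85
tool_pos: [0.465, 0.0731, 0.1695]
eef_rot: [0.684, 0.73, 0.0, 0.0]
contact_force: [0.5, -0.8, -1.3]
opening: 0.802
finger_force: 0.0
```

run_rows(
  steps=[
    [[0.8,-0.0667,-0.0213,0,0,0,0],[0.8,-0.1267,-0.0413,0.0267,0,0,0],[0.8,-0.1316,-0.0416,0.08,0,0,0],[0.8,-0.1316,-0.0416,0.1333,0,0,0],[0.8,-0.1316,-0.0416,0.14,0,0,0],[0.8,-0.1316,-0.0416,0.14,0,0,0]],
  ],
)

```text
clock: 23.45
tool_pos: [0.4398, -0.026, 0.0638]
eef_rot: [0.684, 0.73, -0.001, -0.001]
contact_force: [-0.2, 0.1, -0.5]
opening: 0.802
finger_force: 0.0
```

```bash
python3 look.py red .008 .012 pics/w12.png
python3 - <<'E'
from plant import r, imaging, probe_bus
from h import *
sc=cv2.cvtColor(imaging.snapshot('scene'),cv2.COLOR_RGB2BGR)
a=cv2.resize(cv2.imread('pics/w12.png')[150:300,160:360],(480,360));b=cv2.resize(sc[100:190,190:270],(320,360),interpolation=cv2.INTER_CUBIC)
cv2.imwrite('pics/c12.png',np.hstack([a,b]))
E
```

```text
tcp [ 0.4406 -0.0259  0.0648] yaw 1.6358 axis px [257.7 210.4]
[258.8 208.7] 1347 [ 0.4415 -0.0259] tool dx,dy -0.0001 0.0009
```

View pics/c12.png

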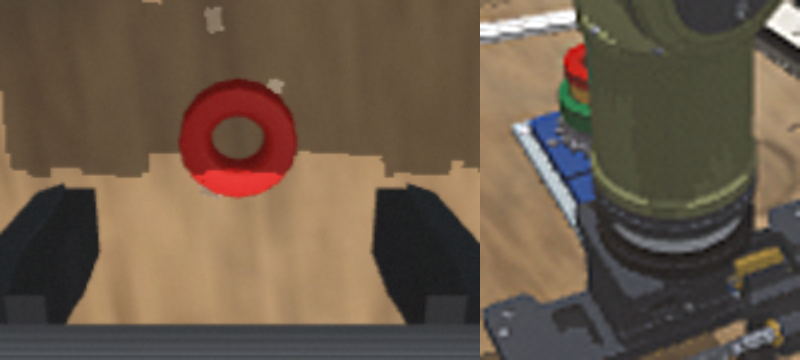

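The red collar's bore is at (259,209), within 1.5 px of the axis. I've now viewed 16 pictures, past the limit of 14, so from here I'll use numbers only.

Converted, 0.06 m is 0.08, 0.053 m is 0.0707.

run_rows(
  steps=[
    [[0.8,0.0011,0.0013,0.0267,0,0,0],[0.8,0.0011,0.0013,0.0533,0,0,0],[0.8,0.0011,0.0013,0.0707,0,0,0],[0.8,0.0011,0.0013,0.08,0,0,0],[0.6,0.0011,0.0013,0.08,0,0,0],[0,0.0011,0.0013,0.08,0,0,0],[0,0.0011,0.0013,0.08,0,0,0],[0,0.0011,0.0013,0.08,0,0,0],[0,0.0011,0.0013,0.08,0,0,0],[0,0.0011,0.0013,0.08,0,0,0]],
  ],
  squeeze=25,
)

```text
clock: 24.55
tool_pos: [0.4429, -0.0256, 0.0057]
eef_rot: [0.684, 0.729, 0.001, 0.002]
contact_force: [2.1, 0.4, 3.4]
opening: 0.414
finger_force: 25.0
```

```bash
python3 look.py red .008 .012 pics/w13.png
```

```text
tcp [ 0.4429 -0.0256  0.0056] yaw 1.6348 axis px [257.7 247.7]
[257.6 241.7] 2840 [ 0.4427 -0.0238] tool dx,dy 0.0018 -0.0
```

run_rows(
  steps=[
    [[0,0,0,-0.0133,0,0,0],[0,0,0,-0.0667,0,0,0],[0,0,0,-0.1333,0,0,0],[0,0,0,-0.1867,0,0,0],[0,0,0,-0.1867,0,0,0],[0,0,0,-0.1867,0,0,0]],
  ],
  squeeze=30,
)

```text
clock: 25.2
tool_pos: [0.443, -0.0249, 0.148]
eef_rot: [0.684, 0.729, 0.003, 0.002]
contact_force: [-0.1, 0.2, -0.4]
opening: 0.414
finger_force: 30.0
```

Converted, 0.2271 m is 0.3028, 0.0712 m is 0.0949.

run_rows(
  steps=[
    [[0,0.06,0.0187,0,0,0,0],[0,0.12,0.0373,0,0,0,0],[0,0.18,0.056,0,0,0,0],[0,0.24,0.0747,0,0,0,0],[0,0.2867,0.0907,0,0,0,0],[0,0.3028,0.0949,0,0,0,0],[0,0.3028,0.0949,0.02,0,0,0],[0,0.3028,0.0949,0.04,0,0,0],[0,0.3028,0.0949,0.04,0,0,0],[0,0.3028,0.0949,0.04,0,0,0]],
  ],
)

```text
clock: 26.2
tool_pos: [0.4974, 0.2048, 0.1139]
eef_rot: [0.684, 0.729, -0.001, 0.0]
contact_force: [-1.0, -0.2, -0.3]
opening: 0.411
finger_force: 30.0
```

```bash
python3 look.py red .124 .122 pics/w14.png
python3 - <<'E'
from h import *
im=cv2.imread('pics/w14.png');h=cv2.cvtColor(im,cv2.COLOR_BGR2HSV)
m=(((h[...,0]<8)|(h[...,0]>172))&(h[...,1]>120)).astype(np.uint8)
cs,hi=cv2.findContours(m,cv2.RETR_CCOMP,cv2.CHAIN_APPROX_NONE)
for c,k in zip(cs,hi[0]):
    if len(c)>25:print('hole' if k[3]>=0 else 'outer',cv2.boundingRect(c),cv2.contourArea(c))
v=h[225:275,258,2];print(v,h[225:275,258,0])
E
```

```text
tcp [0.4978 0.2052 0.1143] yaw 1.6345 axis px [257.6 248.8]
[259.6 119.2] 2325 [0.494  0.2788] tool dx,dy 0.0737 0.0009
[258.  244.9] 2090 [0.4978 0.2088] tool dx,dy 0.0037 0.0002
[260.2 315.1] 135 [0.5024 0.1591] tool dx,dy -0.0463 0.0017
outer (244, 313, 33, 6) 113.0
outer (227, 209, 63, 76) 3637.5
hole (243, 230, 31, 23) 495.0
outer (230, 88, 60, 63) 2855.5
hole (248, 108, 25, 25) 446.5
[117 118 117 114 111 105  56  75  71  77  88  80  55  62  75  77  80  80
  80  79  65  48  48  51  48  48  48  61  78  79  79  80  80  86  89  94
 112 118 124 118 114 115 114 115 113 115 112 112 112 103] [  1   0   2   2   1   2  23  70  73 105 110 113 130 114 120 126 115 130
 126 110  90  71  70  69  68  67  62   6   3   0   1   0   2   0   1   2
   1   1   1   0   2   1   0   1   1   0   1   1   0   1]
```

Converted, 0.0365 m is 0.0487, 0.0007 m is 0.0009.

run_rows(
  steps=[
    [[0,0,0.0009,0.0107,0,0,0],[0,0,0.0009,0.0213,0,0,0],[0,0,0.0009,0.0293,0,0,0],[0,0,0.0009,0.0373,0,0,0],[0,0,0.0009,0.044,0,0,0],[0,0,0.0009,0.048,0,0,0],[0,0,0.0009,0.0487,0,0,0],[0,0,0.0009,0.0487,0,0,0]],
  ],
)

```text
clock: 27.05
tool_pos: [0.4986, 0.2059, 0.0777]
eef_rot: [0.684, 0.729, 0.0, -0.0]
contact_force: [0.1, 1.0, -0.8]
opening: 0.412
finger_force: 30.0
```

run_rows(
  steps=[
    [[0,0,0,0.0007,0,0,0],[0,0,0,0.0013,0,0,0],[0,0,0,0.0013,0,0,0]],
  ],
)

```text
clock: 27.35
tool_pos: [0.4986, 0.2057, 0.0768]
eef_rot: [0.684, 0.729, 0.0, 0.0]
contact_force: [-0.4, -0.3, -0.3]
opening: 0.412
finger_force: 30.0
```

Converted, 0.001 m is 0.0013, 0.0005 m is 0.0007.

run_rows(
  steps=[
    [[0,0,0,0.0007,0,0,0],[0,0,0,0.0013,0,0,0],[0,0,0,0.0013,0,0,0]],
  ],
)

```text
clock: 27.65
tool_pos: [0.4986, 0.2058, 0.0758]
eef_rot: [0.684, 0.729, 0.0, 0.0]
contact_force: [-0.2, 0.0, 1.3]
opening: 0.413
finger_force: 30.0
```

run_rows(
  steps=[
    [[0,0,0,0.0005,0,0,0],[0,0,0,0.0008,0,0,0],[0,0,0,0.0008,0,0,0]],
  ],
)

```text
clock: 27.95
tool_pos: [0.4987, 0.2059, 0.0757]
eef_rot: [0.684, 0.729, 0.0, 0.0]
contact_force: [-1.1, -1.6, 5.3]
opening: 0.416
finger_force: 30.0
```

Converted, -0.13 m is -0.1733, -0.11 m is -0.1467.

run_rows(
  steps=[
    [[0,0,0,-0.0007,0,0,0],[0.8,0,0,-0.0007,0,0,0],[0.8,0,0,-0.0007,0,0,0],[0.8,0,0,-0.0007,0,0,0],[0.8,0,0,-0.04,0,0,0],[0.8,0,0,-0.1067,0,0,0],[0.8,-0.0533,0,-0.1467,0,0,0],[0.8,-0.1067,0,-0.1733,0,0,0],[0.8,-0.1333,0,-0.1733,0,0,0],[0.8,-0.1333,0,-0.1733,0,0,0]],
  ],
)

```text
clock: 28.95
tool_pos: [0.5054, 0.1018, 0.2052]
eef_rot: [0.686, 0.727, -0.001, 0.001]
contact_force: [-0.4, 0.5, -0.9]
opening: 0.797
finger_force: 0.0
```

run_rows(
  steps=[
    [[0.8,0,0,0,0,0,0],[0.8,0,0,0,0,0,0],[0.8,0,0,0,0,0,0]],
  ],
)

```text
clock: 29.25
tool_pos: [0.5046, 0.1077, 0.2049]
eef_rot: [0.683, 0.73, 0.0, -0.001]
contact_force: [1.0, -0.0, -0.5]
opening: 0.801
finger_force: 0.0
```

```bash
python3 look.py red .082 .082 pics/w15.png
python3 - <<'E'
from plant import r, imaging, probe_bus
from h import *
im=cv2.cvtColor(imaging.snapshot('side'),cv2.COLOR_RGB2BGR)
sc=cv2.cvtColor(imaging.snapshot('scene'),cv2.COLOR_RGB2BGR)
for n,i,p in(('side',im,imaging.camera_params('side')),('scene',sc,imaging.camera_params('scene'))):
  for c,z in(('red',.076),('green',.047)):
    for uv,a in blobs(i,c)[:5]:print(n,c,uv,a,onplane(p,uv,z)[:2].round(4))
E
```

```text
tcp [0.5046 0.1075 0.2049] yaw 1.6373 axis px [257.8 185.7]
[258.2  84.5] 1093 [0.4983 0.2066] tool dx,dy 0.0993 0.0003
[258.9 158.8] 872 [0.5038 0.1362] tool dx,dy 0.0287 0.0011
[258.6  10.7] 761 [0.4946 0.2665] tool dx,dy 0.1593 0.0005
side red [228.  238.3] 112 [0.4948 0.272 ]
side red [237.2 222.7] 67 [0.4962 0.2047]
scene red [240.1 146.9] 95 [0.5064 0.1385]
scene red [227.9 130.3] 83 [0.5001 0.2087]
scene red [216.5 115. ] 72 [0.4935 0.2789]
scene green [217.3 124. ] 44 [0.4929 0.2766]
scene green [223.3 139.8] 28 [0.4862 0.21  ]
```

The new collar lies in line and level with the other two (y 0.137, 0.207, 0.277), and the gripper is clear. Handing in.

```bash
python3 -c "
from plant import r, imaging, probe_bus
print(r.finish_job())"
```

```text
the job is handed in; nothing more can be done
None
```

The fourth-part pack is built on the empty post (sprocket hub up, roller, brass spacer, red collar), each part lowered until it touched, with the gripper clear, and the job was handed in at about 29 s; no verdict came back, I checked the last step only by measurement, and I viewed 16 pictures against the limit of 14.

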